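# Take the wheel out of the vise and hold the bearing press guard open

## Robot

A 7-joint arm with a two-finger parallel gripper is mounted at the origin on the work surface. World frame = base frame: x ahead of the robot, y to its left, z up, the work surface at z = 0. Lengths are in m, angles in rad, forces in N, time in s.
With the tool pointing down it reaches from about 0.425 to 0.8 m from the base axis. Payload 8.3 kg.
Tool frame: the origin (TCP) lies between the finger pads; the fingertips stand 25 mm ahead of it and the grasp point (between the pads) lies 6 mm ahead of it (manip.tip_extent is the distance from the TCP to the fingertips, in m); z points along the fingers, y is the line along which they close (so a half turn about z gives the same grasp; the last joint's range is limited). The gripper opens to 85 mm and grips with 20 to 120 N. Pads are 22 mm wide; open, the fingers measure 114 mm over their backs; the gripper's body (76 mm by 85 mm) begins 54 mm behind the grasp point. The pads swing forward as they close: fully open they stand 13 mm farther back than shut.
Start: joints at [-1.192, 0.383, 0.016, 1.37, -0.006, 1.388, -0.046], TCP at [0.267, 0.565, 0.256] pointing down, gripper open.
Joint ranges: [-2.95, 2.95], [-0.25, 2.06], [-1.52, 1.56], [0.18, 2.33], [-1.44, 4.58], [0.02, 2.06], [-3.01, 3.01]. Speed limits (rad/s): [2.39, 2.39, 3.01, 3.01, 3.14, 3.14, 3.14].

## Interface

Orientations are given as [roll, pitch, yaw] about the fixed x, y, z axes, in that order (R = Rz(yaw) Ry(pitch) Rx(roll)).
In Python, from rig import manip gives the robot as it stands.
- The arm moves only by the tool jog_arm, called after ">>>" as a command line: name --argument value ..., lists and objects as JSON in quotes. Schema: {"type":"object","properties":{"moves":{"type":"array","items":{"type":"number"},"minItems":7,"maxItems":56},"grip_n":{"type":"number"},"only":{"type":"string"},"quiet":{"type":"boolean"},"lines":{"type":"string"}},"required":["moves"],"additionalProperties":false}. moves is one flat list of numbers that holds 1 to 8 rows one after another, with no inner brackets; each row has 7 numbers: dx, dy, dz in parts of the range, where 1.0 means 100 cm, then a rotation vector rx, ry, rz in normalised numbers (1 is pi rad), then the finger opening in m; each row is the pose to reach, as a shift and turn from the pose commanded when the call began, along the tool's axes at that moment; what a row does not reach only later rows make up. A row lasts 1/10 s, in which the tool goes at most 0.05 m and 0.15 rad, less where a joint would pass 70% of its speed; a pose out of reach is approached as far as the arm can. The fingers move at their own pace and stop on an object; grip_n is the grip in N (left out, the last holds). Time passes only in rows, so rows that do not move let the fingers close. The tool returns the time, the measured TCP pose, the force, the opening and the grip force at its end. only (a regular expression) keeps the lines of the reply that match it, lines (a string "A,B") keeps lines A to B, and quiet returns only ok. Input that does not fit is refused with a message, and nothing moves.
- manip.read_state(): the state, without advancing time (a new reading comes with each control period).
- manip.grab_frame(name): name is "scene" or "top"; returns a dict with "color" (384x512x3 uint8, blue, green, red), "range_z" (384x512 float32, m along the optical axis (not along the pixel's ray), 0 where there is no reading), "camera_matrix" (3x3 intrinsics, pixels), "R" (3x3) and "t" (3): a world point X has camera coordinates R X + t. Camera axes: x right, y down, z forward; pixel columns grow to the right and rows downward; lengths in m; the calibration is good to about 2 mm. A picture is of the moment at which its call begins.
- manip.sign_off(): hands the job in; it is judged then, once.
The state is a dict: "t": time; "joints": joint angles; "qd": joint speeds; "effort": joint torques, N m; "tcp_pos": TCP position; "tool_rot": TCP orientation; "wrist_force": force on the tool from outside, world axes, zero at the start; "ft_torque": the same for the moment, N m; "width": finger opening in m; "gripper_force": force on a finger pad.
Only numpy, scipy, OpenCV 4.12 (cv2) and the standard library are available. Lean on these libraries where they do the work, as an engineer would, in place of code of your own. Each camera call takes 0.05 s, during which the arm holds its last target. There are 200 camera calls.

## Task

The pink wheel has its first bearing: slide the vise jaw open, lift the wheel out and set it down flat, wholly on the round black loading pad with the yellow rim. Then raise the clear guard of the green press, which has a black bar handle, to 60 degrees open from closed (the red stripe by its hinge) and finish while still holding it there, because it falls shut when let go and I need both hands to load the wheel. Do not press the press's button, and leave the jaw open and the other things on the counter where they are.

Things in the scene. Friction and masses are not known exactly. Their poses are not given: they have to be found in the camera images.
- press: small green bearing press, fixed: base 250 (x) x 190 (y) mm, 290 mm high; origin under the base's centre. Its front, with the guard, faces its -x, i.e. world +y to diagonally towards the robot. Front wall 120 mm before the origin, 120 mm high. White plates beside the hinge bear a red stripe running from the hinge the way the guard points at 60 degrees open
- guard_hinge (a point): middle of the guard's hinge, 30 mm in front of the press's origin (-x) and 190 mm above the counter; the hinge line runs along the press's y
- guard (a joint): angle of the clear guard, rad: 0 closed (on its stop, sloping 30 degrees down from the hinge towards the front), grows as its front is raised, limit 1.7; 60 degrees open = 1.047 (sloping 30 degrees up from the hinge towards the front). About 0.4 kg, falls shut from any angle
- guard_bar (a point): middle of the guard's black round bar handle: 14 mm diameter, along the press's y, 102 mm free between two arms; 175 mm from the hinge line. Closed: 102 mm above the counter; at 60 degrees: 278 mm above the counter and straight above its closed place. 55 mm clear between bar and guard's front edge: can be straddled from above with fingers opened about 40 mm
- button (a joint): the red push button on top of the press head, m pressed (0 up, 0.006 fully down); not to be pressed
- vise: small blue vise, fixed: bed 175 x 60 mm, top of the bed at 20 mm; origin at counter level below the middle of the clamped wheel. The moving steel jaw is on its +x side and slides along its +x; fixed jaw on -x, both 40 mm wide (y), about 56 to 61 mm high. Place and yaw vary; it may be left or right of the pad
- jaw (a joint): opening of the moving jaw, m: starts at 0 to 0.003, limit 0.055, about 2 N of friction, stays where it is left. Its top lip reaches 7 mm over the wheel's edge until it is opened. 0.03 or more counts as open
- jaw_knob (a point): middle of the upright black knob on the moving jaw: 22 mm diameter, 36 mm high, centre 78 mm, top 96 mm above the counter; 38 mm from the vise's origin along +x when the jaw reads 0. Moves with the jaw
- pink_wheel: pink urethane wheel, 54 mm diameter, 32 mm high, axis upright, edges bevelled (full diameter from 7 to 25 mm up), 70 g, with a gold bearing in its top; origin at the centre of its underside, which lies 20 mm above the counter in the vise. It may be grasped across the vise's y, where the sides are free
- pad: round loading pad, black with yellow rim, 100 mm diameter, 4 mm thick, fixed; origin at its centre on the counter
- gold_bearing: loose gold bearing, 22 mm diameter, 7 mm high, bystander; origin under its centre
- washer_jar: open glass jar with a stack of zinc washers, 70 mm diameter, 85 mm high, bystander; origin under its centre
- driver: screwdriver with black plastic handle, 190 mm long, lying along its x, bystander
- blue_wheel: blue wheel, 54 mm diameter, 32 mm high, bystander; origin under its centre
- truck: aluminium skateboard truck, axle 200 mm along its y, about 37 mm high, bystander; origin under the axle

How it is judged:
By the outcome, as a careful person would: the job done as asked, in the order asked, and still so for the second after the job is handed in, while the arm keeps its last pose, push and grip.
It also fails if it takes over 64 s, if anything falls off the work surface, if the arm or the gripper's body presses on something with over 40 N, if the wrist force passes 120 N, or if a joint passes its speed limit or range.

## Working session

There is one attempt and no reset: what is moved stays moved. The work goes in short steps, Python scripts to look and compute and a tool call to move; the robot and the scene stay as the last step left them, time stands still between calls to the robot, and variables do not carry over. Pictures are saved under pics/ and viewed, at most 10 in all, crops included, and the job is handed in when it is done.

```bash
ls; mkdir -p pics; cat > h.py <<'E'
import numpy as np, cv2, pickle
from rig import manip
def grab(n,tag):
    f=manip.grab_frame(n); pickle.dump(f,open(f'{tag}.pkl','wb')); return f
def world(f,u,v,d=None):
    K=f['camera_matrix']; d=f['range_z'][int(round(v)),int(round(u))] if d is None else d
    c=np.linalg.inv(K)@[u,v,1]*d
    return f['R'].T@(c-f['t'])
def ray(f,u,v,z):
    K=f['camera_matrix']; r=f['R'].T@(np.linalg.inv(K)@[u,v,1]); o=-f['R'].T@f['t']
    return o+r*(z-o[2])/r[2]
E
python3 - <<'E'
from h import *
a=grab('scene','s0');b=grab('top','t0')
cv2.imwrite('pics/s0.png',cv2.resize(a['color'],(800,600)));cv2.imwrite('pics/t0.png',cv2.resize(b['color'],(800,600)))
for f in(a,b):print(-f['R'].T@f['t'],f['R'][2],f['camera_matrix'][0])
print(manip.read_state())
E
```

```text
pics
rig.py
[1.26210268 0.29360361 1.20790791] [-0.56419297 -0.16587696 -0.80880846] [453.74524348   0.         249.1448773 ]
[0.25507348 0.08095519 1.51645739] [ 0.21703165 -0.01977005 -0.97596435] [470.69124353   0.         253.91080075]
{'t': 0.1, 'joints': array([-1.19194083,  0.38417579,  0.01639605,  1.37105275, -0.0063167 ,
        1.388176  , -0.04647546]), 'qd': array([ 1.28354204e-04, -1.27012104e-03,  1.18163222e-03, -2.45826402e-03,
       -2.10383094e-05, -1.00671281e-03, -1.29987237e-03]), 'effort': array([ 3.56260789e-03, -6.29129362e+01,  8.47463999e-01, -3.72759461e+01,
        1.68244477e-02,  1.04509498e-02,  2.02060022e-05]), 'tcp_pos': array([0.26700292, 0.56465051, 0.25536377]), 'tool_rot': array([-3.13982989e+00,  1.72085734e-05,  2.69990256e+00]), 'wrist_force': array([0.12277399, 0.20352871, 0.10534003]), 'ft_torque': array([-0.0078793 ,  0.05917437, -0.03476988]), 'gripper_force': 0.0, 'width': 0.0856485108752949}
```

View pics/s0.png

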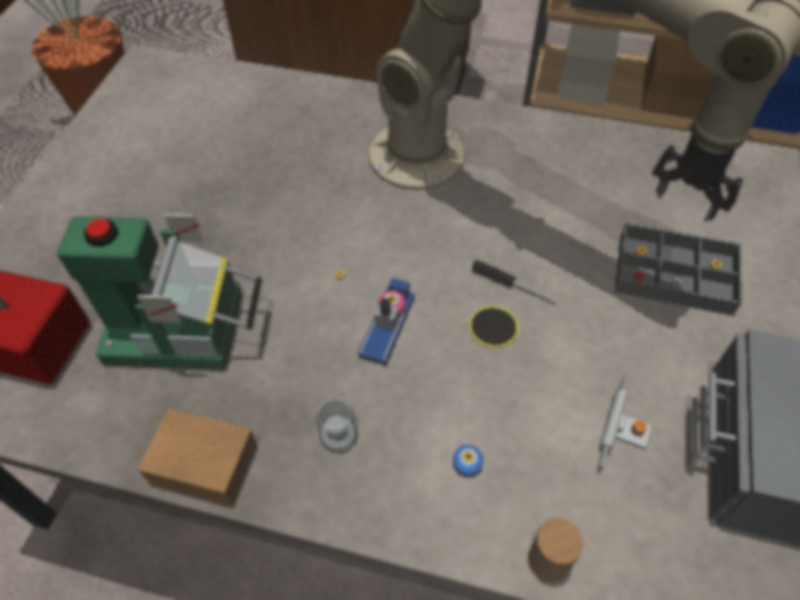

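View pics/t0.png

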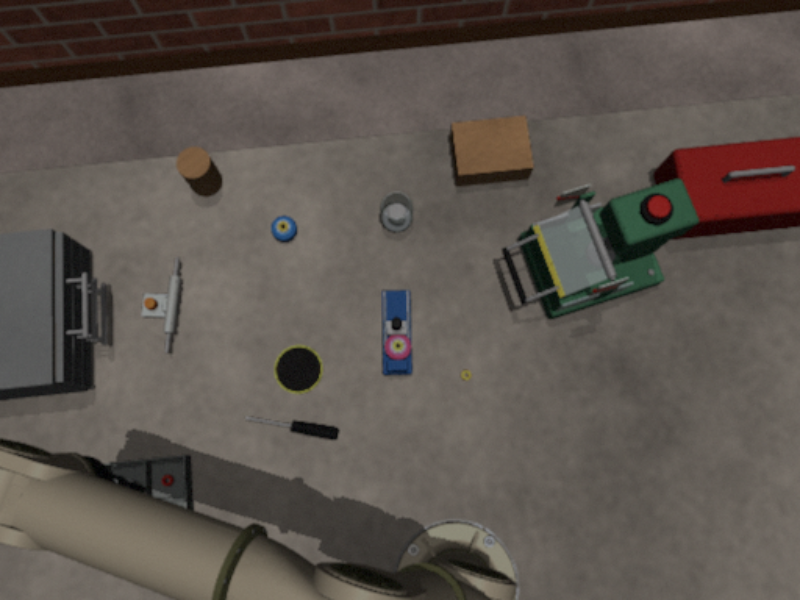

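The scene shows the vise (wheel at about 392,302), pad (494,326) and the press's guard bar (253,302). The top view shows the wheel (398,346), knob (396,323), pad (298,369) and bar (513,275). I'll enlarge these areas.

```bash
python3 - <<'E'
from h import *
a=pickle.load(open('s0.pkl','rb'));b=pickle.load(open('t0.pkl','rb'))
def crop(f,x,y,w,h,s):return cv2.resize(f['color'][y:y+h,x:x+w],(w*s,h*s),interpolation=cv2.INTER_CUBIC)
# top: vise+pad x165-275,y180-255 ; scene: x220-340,y170-245
t=crop(b,170,180,100,75,4);s=crop(a,225,170,100,75,4)
t2=crop(b,310,115,100,75,4);s2=crop(a,80,130,100,75,4)
cv2.imwrite('pics/c0.png',np.vstack([np.hstack([t,s]),np.hstack([t2,s2])]))
E
```

```text
(no output)
```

View pics/c0.png

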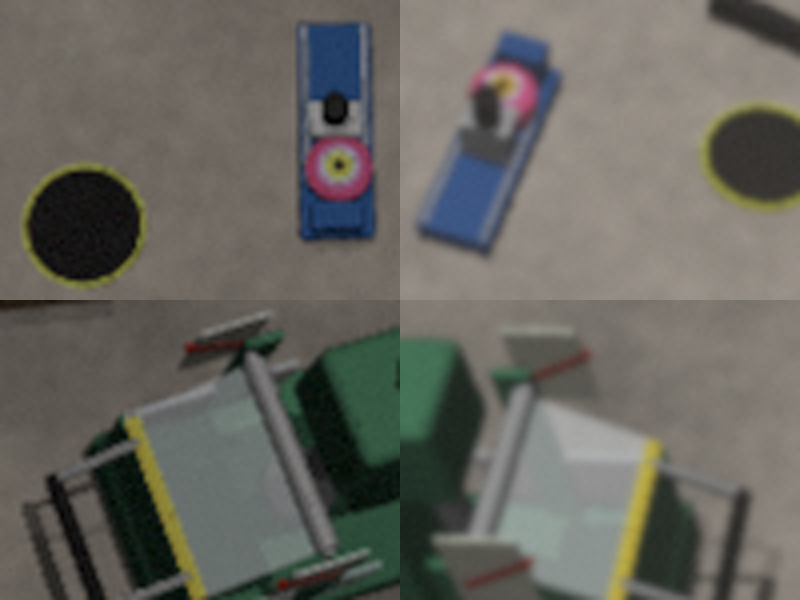

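Crops: top view has the wheel's bearing at (339,165), knob (335,100), pad (84,225), bed ends (336,24)/(337,237). Scene view has the bearing at (505,87), knob (488,93), pad (765,157). The bar is visible in both. Triangulating.

```bash
cat >> h.py <<'E'
def tri(f,p,g,q):
    A=[];B=[]
    for F,(u,v) in((f,p),(g,q)):
        P=F['camera_matrix']@np.c_[F['R'],F['t']]
        A+=[u*P[2]-P[0],v*P[2]-P[1]]
    A=np.array(A);A/=np.linalg.norm(A[:,:3],axis=1)[:,None]
    x,r,*_=np.linalg.lstsq(A[:,:3],-A[:,3],rcond=None);return x,np.sqrt(r)
E
python3 - <<'E'
from h import *
np.set_printoptions(precision=4,suppress=True)
a=pickle.load(open('s0.pkl','rb'));b=pickle.load(open('t0.pkl','rb'))
T=lambda x,y:(170+x/4-.375,180+y/4-.375); S=lambda x,y:(225+(x-400)/4-.375,170+y/4-.375)
T2=lambda x,y:(310+x/4-.375,115+(y-300)/4-.375); S2=lambda x,y:(80+(x-400)/4-.375,130+(y-300)/4-.375)
o=lambda x,y:(x/1.5625,y/1.5625)
for n,p,q in [('bearing',T(339,165),S(505,87)),('knobtop',T(336,98),S(489,90)),('pad',T(84,225),S(765,157)),
 ('bar far/near1',T2(55,480),S2(742,492)),('hingeA',T2(252,350),S2(522,388)),('bar',o(508.5,251),o(251,325)),('bar',o(521,302),o(259,279)),('barX',o(508.5,251),o(259,279))]:
  print(n,*tri(b,p,a,q),world(b,*p),world(a,*q))
for z in(.02,):
  for c in [(299,24),(372,24),(300,237),(374,237)]: print(ray(b,*T(*c),z))
# rim of pad, yellow fit, both views
for f,n in((b,'t'),(a,'s')):
  hsv=cv2.cvtColor(f['color'],cv2.COLOR_BGR2HSV);m=cv2.inRange(hsv,(22,90,60),(38,255,255))
  k,l,st,c=cv2.connectedComponentsWithStats(m)
  for i in range(1,k):
    if st[i,4]>30:print(n,st[i],c[i]); 
  m=cv2.inRange(hsv,(150,90,60),(176,255,255));k,l,st,c=cv2.connectedComponentsWithStats(m)
  for i in range(1,k):
    if st[i,4]>20:print(n,'pink',st[i],c[i],ray(f,st[i,0]+st[i,2]/2-.5,st[i,1]+st[i,3]/2-.5,.04))
E
```

```text
bearing [0.4692 0.0636 0.0481] [0.0029] [0.4688 0.0617 0.054 ] [0.4735 0.067  0.0551]
knobtop [0.5124 0.0623 0.1028] [0.0045] [0.5142 0.0591 0.0968] [0.5082 0.0644 0.0975]
pad [ 0.4499  0.272  -0.001 ] [0.0018] [0.4496 0.2703 0.0028] [ 0.4501  0.2733 -0.0002]
bar far/near1 [ 0.5984 -0.1468  0.2165] [0.0067] [ 0.6287 -0.1708  0.1079] [ 0.526  -0.1891  0.1091]
hingeA [ 0.6383 -0.2622  0.3397] [0.0118] [ 0.6891 -0.3138  0.1945] [ 0.5387 -0.3397  0.2018]
bar [ 0.6261 -0.173   0.0955] [0.0086] [ 0.6235 -0.1758  0.1129] [ 0.6302 -0.1633  0.104 ]
bar [ 0.5218 -0.1894  0.0987] [0.0014] [ 0.5213 -0.1882  0.0998] [ 0.5281 -0.1864  0.1079]
barX [ 0.5959 -0.1506  0.2085] [0.0111] [ 0.6235 -0.1758  0.1129] [ 0.5281 -0.1864  0.1079]
[0.5923 0.0814 0.02  ]
[0.586  0.0223 0.02  ]
[0.4197 0.0982 0.02  ]
[0.4134 0.0397 0.02  ]
t [341 144  21  47 195] [350.8615 166.9897]
t [176 221  31  31 159] [190.8113 235.5975]
t [295 237   7   6  34] [297.8824 239.5294]
t pink [246 214  17  16 136] [254.1765 222.0662] [0.4689 0.0629 0.04  ]
s [132 165  14  43 202] [138.4703 186.2426]
s [300 196  32  27 179] [315.6983 210.4693]
s pink [249 186  10  14  50] [255.7  192.26] [0.4653 0.0731 0.04  ]
```

```bash
cat >> h.py <<'E'
from scipy.spatial.transform import Rotation as Ro
np.set_printoptions(precision=4,suppress=True)
def go(p,yaw=None):
    s=manip.read_state();R=Ro.from_euler('xyz',s['tool_rot'])
    d=R.inv().apply(np.array(p)-s['tcp_pos'])
    out=['d',d,np.linalg.norm(d)]
    if yaw is not None: out+=['rv',(R.inv()*Ro.from_euler('xyz',[np.pi,0,yaw])).as_rotvec()]
    print('t',s['t'],'tcp',s['tcp_pos'],s['tool_rot'],'w',s['width'],*out)
E
python3 - <<'E'
from h import *
a=pickle.load(open('s0.pkl','rb'));b=pickle.load(open('t0.pkl','rb'))
# point cloud of dark bar
for f,n in((b,'t'),(a,'s')):
  H,W=f['range_z'].shape;v,u=np.mgrid[:H,:W];d=f['range_z']
  P=(np.stack([u,v,np.ones_like(u)],-1)@np.linalg.inv(f['camera_matrix']).T*d[...,None]-f['t'])@f['R']
  g=f['color'].max(2)
  box=(P[...,0]>.45)&(P[...,0]<.72)&(P[...,1]<-.1)&(P[...,1]>-.42)&(d>0)
  m=box&(P[...,2]>.085)&(P[...,2]<.125)&(g<60)&(P[...,1]>-.235)
  hsv=cv2.cvtColor(f['color'],cv2.COLOR_BGR2HSV)
  y=box&(cv2.inRange(hsv,(22,90,60),(38,255,255))>0)
  for nm,mm in(('bar',m),('yel',y)):
    q=P[mm];c=q.mean(0);w=np.linalg.svd(q[:,:2]-c[:2])[2][0];s=(q[:,:2]-c[:2])@w
    print(n,nm,len(q),c,w,np.degrees(np.arctan2(w[1],w[0]))%180,c[:2]+w*s.min(),c[:2]+w*s.max())
print(manip.tip_extent)
go([.510,.0605,.2],3.042)
E
```

```text
t bar 199 [ 0.5906 -0.1918  0.107 ] [-0.9531  0.3026] 162.38372034383434 [ 0.6722 -0.2177] [ 0.525 -0.171]
t yel 195 [ 0.5885 -0.2442  0.1406] [-0.9752 -0.2215] 12.796250012544391 [ 0.6602 -0.2279] [ 0.5196 -0.2599]
s bar 126 [ 0.6165 -0.2006  0.1043] [ 0.8932 -0.4496] 153.2814438351034 [ 0.5442 -0.1642] [ 0.6723 -0.2286]
s yel 202 [ 0.5934 -0.2413  0.1371] [0.9786 0.206 ] 11.886770719744524 [ 0.5079 -0.2593] [ 0.6654 -0.2262]
0.025
t 0.1 tcp [0.267  0.5647 0.2554] [-3.1398  0.      2.6999] w 0.0856485108752949 d [-0.4352 -0.3518  0.056 ] 0.5623881802258329 rv [-0.0017 -0.0003 -0.3421]
```

Careful with the scale: turns go in shares of pi rad. That gives: -0.342 rad / 3.1416 = -0.1089.

>>> jog_arm --moves '[-0.038, -0.03, 0.005, 0, 0, -0.0127, 0.05, -0.076, -0.06, 0.01, 0, 0, -0.0255, 0.05, -0.114, -0.09, 0.015, 0, 0, -0.0382, 0.05, -0.152, -0.12, 0.02, 0, 0, -0.0509, 0.05, -0.19, -0.15, 0.025, 0, 0, -0.0637, 0.05, -0.228, -0.18, 0.03, 0, 0, -0.0796, 0.05, -0.266, -0.21, 0.03, 0, 0, -0.0955, 0.05, -0.304, -0.24, 0.03, 0, 0, -0.1089, 0.05]' --grip_n 30

```text
t: 0.9
tcp_pos: [0.4396, 0.216, 0.2259]
tool_rot: [-3.141, -0.001, 3.044]
wrist_force: [1.9, -0.2, -0.2]
width: 0.0502
gripper_force: 0.0
```

```bash
python3 -c "
from h import *
go([.510,.0605,.15],3.042)"
```

```text
t 0.9 tcp [0.4396 0.216  0.2259] [-3.1413 -0.0006  3.044 ] w 0.0501644850862298 d [-0.0852 -0.1479  0.0759] 0.18682721333200378 rv [-0.0003 -0.0006  0.002 ]
```

>>> jog_arm --moves '[-0.02, -0.037, 0.02, 0, 0, 0, 0.05, -0.043, -0.074, 0.04, 0, 0, 0, 0.05, -0.065, -0.111, 0.06, 0, 0, 0, 0.05, -0.085, -0.148, 0.076, 0, 0, 0, 0.05, -0.085, -0.148, 0.076, 0, 0, 0, 0.05]'

```text
t: 1.4
tcp_pos: [0.5092, 0.0551, 0.1479]
tool_rot: [-3.137, -0.003, 3.032]
wrist_force: [-0.8, 0.9, -0.6]
width: 0.0505
gripper_force: 0.0
```

```bash
python3 -c "
from h import *
go([.510,.0605,.091],3.042)
f=grab('scene','s1');g=grab('top','t1')
c=lambda f,x,y:cv2.resize(f['color'][y:y+90,x:x+60],(400,600),interpolation=cv2.INTER_CUBIC)
cv2.imwrite('pics/k1.png',np.hstack([c(g,225,160),c(f,225,140)]))"
```

```text
t 1.4 tcp [0.5092 0.0551 0.1479] [-3.1372 -0.0028  3.0324] w 0.050473023220544144 d [-0.0004  0.0057  0.0569] 0.05720007782902403 rv [-0.0044 -0.0028 -0.0095]
```

View pics/k1.png

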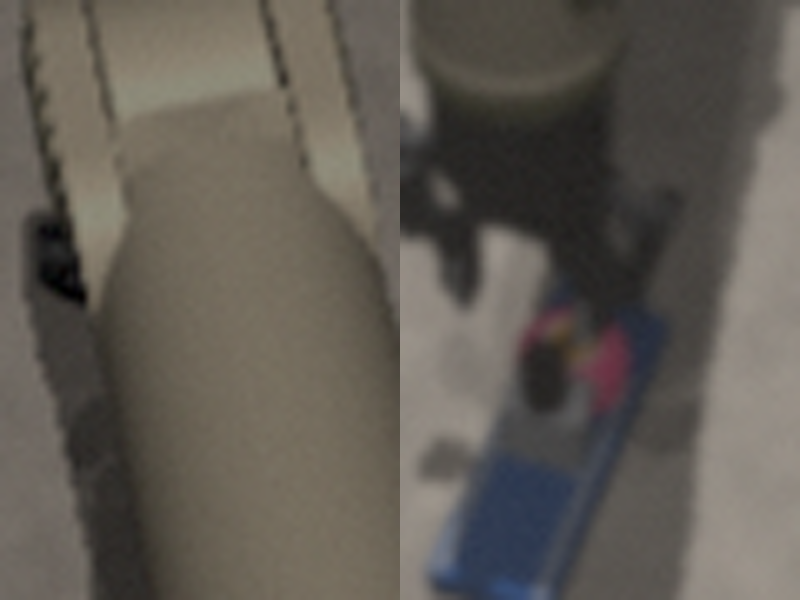

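The top view is blocked by the arm. In the scene view the fingers, at (465,290) and (600,300), straddle the knob at (545,375) from above. Descending and grasping.

>>> jog_arm --moves '[0, 0.001, 0.02, 0, 0, 0, 0.06, 0, 0.001, 0.04, 0, 0, 0, 0.06, 0, 0.001, 0.057, 0, 0, 0, 0.06, 0, 0.001, 0.057, 0, 0, 0, 0.02, 0, 0.001, 0.057, 0, 0, 0, 0.015, 0, 0.001, 0.057, 0, 0, 0, 0.01, 0, 0.001, 0.057, 0, 0, 0, 0.01, 0, 0.001, 0.057, 0, 0, 0, 0.01]' --grip_n 30

```text
t: 2.3
tcp_pos: [0.5097, 0.0613, 0.0945]
tool_rot: [-3.14, 0.001, 3.04]
wrist_force: [-1.8, -7.4, 2.4]
width: 0.0209
gripper_force: 30.1
```

```bash
python3 -c "
from h import *
go([.510,.0605,.091],3.042)"
```

```text
t 2.3 tcp [0.5097 0.0613 0.0945] [-3.1398  0.0011  3.04  ] w 0.020929310476547704 d [-0.0004 -0.0008  0.0035] 0.0036479280073511895 rv [-0.0017  0.0011 -0.002 ]
```

>>> jog_arm --moves '[-0.008, -0.001, 0, 0, 0, 0, 0.01, -0.018, -0.001, 0, 0, 0, 0, 0.01, -0.028, -0.001, 0, 0, 0, 0, 0.01, -0.038, -0.001, 0, 0, 0, 0, 0.01, -0.045, -0.001, 0, 0, 0, 0, 0.01, -0.045, -0.001, 0, 0, 0, 0, 0.01]'

```text
t: 2.9
tcp_pos: [0.5563, 0.0573, 0.0945]
tool_rot: [-3.142, 0.004, 3.041]
wrist_force: [0.7, -3.7, 5.0]
width: 0.0208
gripper_force: 30.4
```

>>> jog_arm --moves '[0, 0, 0, 0, 0, 0, 0.06, 0, 0, 0, 0, 0, 0, 0.06, 0, 0, -0.03, 0, 0, 0, 0.08, 0, 0, -0.06, 0, 0, 0, 0.08, 0.02, 0, -0.06, 0, 0, 0, 0.08, 0.06, 0, -0.06, 0, 0, 0, 0.08, 0.1, 0, -0.06, 0, 0, 0, 0.08, 0.1, 0, -0.06, 0, 0, 0, 0.08]'

```text
t: 3.7
tcp_pos: [0.4491, 0.069, 0.1521]
tool_rot: [3.141, -0.005, 3.045]
wrist_force: [0.6, 1.1, 0.3]
width: 0.0801
gripper_force: 0.0
```

```bash
python3 -c "
from h import *
f=grab('scene','s2');g=grab('top','t2')
go([.469,.063,.047],3.042)
c=lambda f,x,y:cv2.resize(f['color'][y:y+90,x:x+60],(400,600),interpolation=cv2.INTER_CUBIC)
cv2.imwrite('pics/k2.png',np.hstack([c(g,225,160),c(f,225,140)]))"
```

```text
t 3.8 tcp [0.4538 0.0688 0.1536] [3.1403 0.0004 3.0437] w 0.07971118198238003 d [-0.0156 -0.0044  0.1066] 0.10781164468955678 rv [0.0013 0.0003 0.0017]
```

View pics/k2.png

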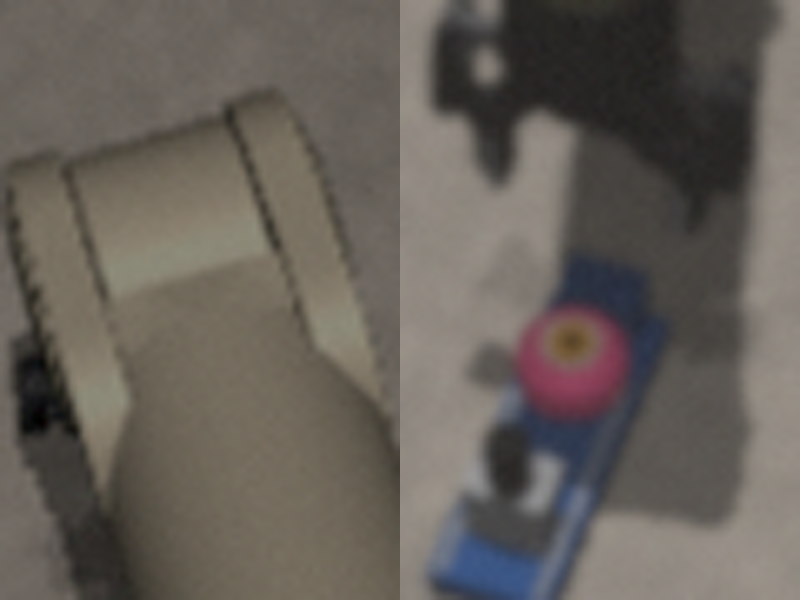

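The jaw is open, with the knob at (507,460) clear of the wheel. The wheel's bearing is at (572,342) in the scene crop.

```bash
python3 -c "
from h import *
f=pickle.load(open('s2.pkl','rb'))
print(ray(f,225+172/6.667-.43,140+342/6.667-.43,.052),world(f,250.5,191))
m=cv2.inRange(cv2.cvtColor(f['color'],cv2.COLOR_BGR2HSV),(150,90,40),(178,255,255));k,l,st,c=cv2.connectedComponentsWithStats(m)
i=1+st[1:,4].argmax();print(st[i]);v,u=np.where(l==i)
P=np.array([world(f,x,y) for x,y in zip(u,v)]);print(P.min(0),P.max(0))
go([.469,.064,.08],3.042);go([.469,.064,.047],3.042)"
```

```text
[0.4699 0.0643 0.052 ] [0.4722 0.0654 0.0548]
[243 186  16  17 141]
[0.448  0.0406 0.0274] [1.2621 0.2936 1.2079]
t 3.8 tcp [0.4538 0.0688 0.1536] [3.1403 0.0004 3.0437] w 0.07971118198238003 d [-0.0155 -0.0034  0.0736] 0.07528067181181536 rv [0.0013 0.0003 0.0017]
t 3.8 tcp [0.4538 0.0688 0.1536] [3.1403 0.0004 3.0437] w 0.07971118198238003 d [-0.0155 -0.0034  0.1066] 0.10776257911564269 rv [0.0013 0.0003 0.0017]
```

>>> jog_arm --moves '[-0.008, -0.002, 0.03, 0, 0, 0, 0.08, -0.015, -0.003, 0.06, 0, 0, 0, 0.08, -0.015, -0.003, 0.06, 0, 0, 0, 0.08, -0.015, -0.003, 0.06, 0, 0, 0, 0.08]'

```text
t: 4.2
tcp_pos: [0.4695, 0.0632, 0.0933]
tool_rot: [-3.141, -0.001, 3.041]
wrist_force: [-0.1, 0.3, 0.0]
width: 0.08
gripper_force: 0.0
```

```bash
python3 -c "
from h import *
go([.4695,.064,.047],3.042)"
```

```text
t 4.2 tcp [0.4695 0.0632 0.0933] [-3.1406 -0.001   3.0415] w 0.07999901172371325 d [0.     0.0008 0.0463] 0.046342408480037255 rv [-0.001  -0.001  -0.0005]
```

>>> jog_arm --moves '[0, 0.001, 0.02, 0, 0, 0, 0.08, 0, 0.001, 0.036, 0, 0, 0, 0.08, 0, 0.001, 0.046, 0, 0, 0, 0.08, 0, 0.001, 0.046, 0, 0, 0, 0.06, 0, 0.001, 0.046, 0, 0, 0, 0.045, 0, 0.001, 0.046, 0, 0, 0, 0.045, 0, 0.001, 0.046, 0, 0, 0, 0.045, 0, 0.001, 0.046, 0, 0, 0, 0.045]' --grip_n 30

```text
t: 5.0
tcp_pos: [0.4701, 0.0645, 0.0485]
tool_rot: [3.141, 0.002, 3.042]
wrist_force: [-2.4, -0.5, 7.2]
width: 0.0523
gripper_force: 32.1
```

```bash
python3 -c "
from h import *
go([.4695,.064,.1],3.042)"
```

```text
t 5.0 tcp [0.4701 0.0645 0.0485] [3.1408 0.0018 3.0417] w 0.0523349703944858 d [ 0.0004 -0.0005 -0.0515] 0.05145893057837032 rv [ 0.0008  0.0018 -0.0003]
```

>>> jog_arm --moves '[0, 0, -0.02, 0, 0, 0, 0.045, 0, 0, -0.05, 0, 0, 0, 0.045, 0, 0, -0.08, 0, 0, 0, 0.045, 0.008, 0.04, -0.08, 0, 0, 0, 0.045, 0.017, 0.085, -0.08, 0, 0, 0, 0.045, 0.025, 0.13, -0.08, 0, 0, 0, 0.045, 0.033, 0.17, -0.08, 0, 0, 0, 0.045, 0.04, 0.204, -0.08, 0, 0, 0, 0.045]'

```text
t: 5.8
tcp_pos: [0.4491, 0.274, 0.1279]
tool_rot: [3.14, 0.0, 3.043]
wrist_force: [0.6, 0.7, -0.5]
width: 0.0521
gripper_force: 33.3
```

>>> jog_arm --moves '[0, 0, 0, 0, 0, 0, 0.045, 0, 0, 0, 0, 0, 0, 0.045]'

```text
t: 6.0
tcp_pos: [0.4495, 0.2719, 0.1274]
tool_rot: [-3.141, 0.0, 3.044]
wrist_force: [0.1, -0.5, -1.3]
width: 0.0522
gripper_force: 33.3
```

```bash
python3 -c "
from h import *
f=grab('scene','s3')
go([.450,.2718,.033],3.042)
m=cv2.inRange(cv2.cvtColor(f['color'],cv2.COLOR_BGR2HSV),(22,80,40),(38,255,255));k,l,st,c=cv2.connectedComponentsWithStats(m)
a=pickle.load(open('s0.pkl','rb'));b=pickle.load(open('t0.pkl','rb'))
for F,z in((a,.002),(b,.004)):
  m=cv2.inRange(cv2.cvtColor(F['color'],cv2.COLOR_BGR2HSV),(22,80,50),(38,255,255));k,l,st,c=cv2.connectedComponentsWithStats(m)
  for i in range(1,k):
    if st[i,2]>25 and st[i,3]>25:
      v,u=np.where(l==i);P=np.array([ray(F,x,y,.004) for x,y in zip(u,v)]);p=P[:,:2]
      s=np.linalg.lstsq(np.c_[2*p,np.ones(len(p))],(p**2).sum(1),rcond=None)[0];print(s[:2],np.sqrt(s[2]+s[:2]@s[:2]))
cv2.imwrite('pics/p3.png',cv2.resize(f['color'][120:255,220:400],(800,600),interpolation=cv2.INTER_CUBIC))"
```

```text
t 6.05 tcp [0.4499 0.2706 0.1274] [-3.1411  0.0002  3.0416] w 0.052219144770768354 d [0.0001 0.0012 0.0944] 0.0944320149794029 rv [-0.0005  0.0002 -0.0004]
[0.4517 0.2722] 0.046260762202483215
[0.4497 0.2703] 0.04746080155165042
```

View pics/p3.png

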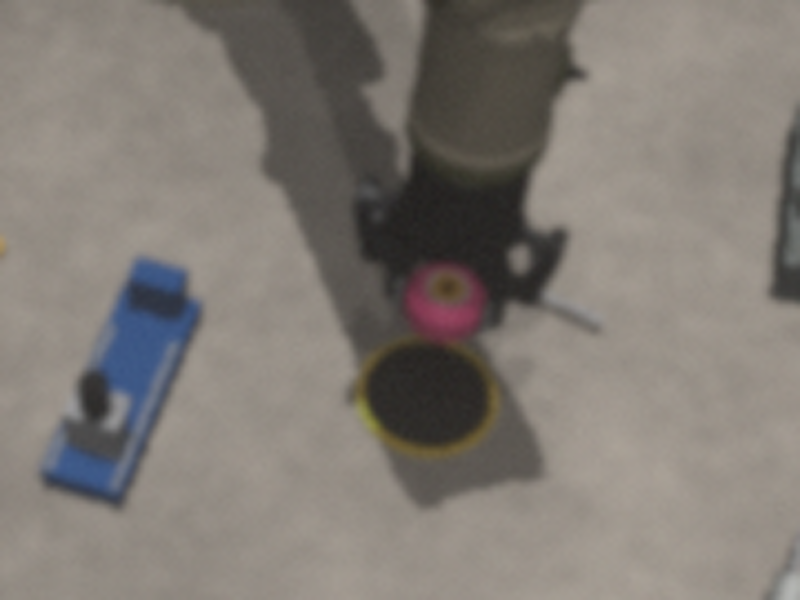

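The wheel is held upright at (447,300), above the pad at (428,397), and nothing is in the way. Lowering it.

>>> jog_arm --moves '[0, 0, 0.03, 0, 0, 0, 0.045, 0, 0, 0.06, 0, 0, 0, 0.045, 0, 0, 0.08, 0, 0, 0, 0.045, 0, 0, 0.088, 0, 0, 0, 0.045, 0, 0, 0.092, 0, 0, 0, 0.045, 0, 0, 0.092, 0, 0, 0, 0.045, 0, 0, 0.092, 0, 0, 0, 0.045]'

```text
t: 6.75
tcp_pos: [0.4506, 0.2714, 0.0364]
tool_rot: [3.14, 0.001, 3.041]
wrist_force: [0.2, -0.7, 0.1]
width: 0.0521
gripper_force: 33.3
```

```bash
python3 -c "
from h import *
go([.4505,.2713,.033],3.042)"
```

```text
t 6.75 tcp [0.4506 0.2714 0.0364] [3.1405 0.0014 3.0413] w 0.05213775112642922 d [ 0.0001 -0.0001  0.0034] 0.003417548027194068 rv [ 0.0011  0.0014 -0.0007]
```

>>> jog_arm --moves '[0, 0, 0.002, 0, 0, 0, 0.045, 0, 0, 0.003, 0, 0, 0, 0.045, 0, 0, 0.004, 0, 0, 0, 0.045, 0, 0, 0.004, 0, 0, 0, 0.045]'

```text
t: 7.15
tcp_pos: [0.4501, 0.2716, 0.0326]
tool_rot: [3.141, 0.001, 3.042]
wrist_force: [-4.0, -2.0, 11.6]
width: 0.0523
gripper_force: 34.3
```

>>> jog_arm --moves '[0, 0, 0, 0, 0, 0, 0.056, 0, 0, 0, 0, 0, 0, 0.065, 0, 0, 0, 0, 0, 0, 0.08, 0, 0, 0, 0, 0, 0, 0.08, 0, 0, -0.02, 0, 0, 0, 0.08, 0, 0, -0.06, 0, 0, 0, 0.08, 0, 0, -0.1, 0, 0, 0, 0.08, 0, 0, -0.14, 0, 0, 0, 0.08]'

```text
t: 7.95
tcp_pos: [0.4495, 0.271, 0.1726]
tool_rot: [-3.141, -0.0, 3.042]
wrist_force: [-0.4, 1.3, -0.3]
width: 0.0805
gripper_force: 0.0
```

```bash
python3 -c "
from h import *
go([.578,-.184,.2],3.358)"
```

```text
t 7.95 tcp [0.4495 0.271  0.1726] [-3.1411 -0.0005  3.0418] w 0.0804930684670661 d [-0.1732 -0.44   -0.0273] 0.473640490377804 rv [-0.0004 -0.0006 -0.3162]
```

Converted, -0.316 rad / 3.1416 = -0.1006.

>>> jog_arm --moves '[-0.018, -0.045, -0.01, 0, 0, -0.0127, 0.045, -0.036, -0.09, -0.02, 0, 0, -0.0255, 0.045, -0.05, -0.135, -0.03, 0, 0, -0.0382, 0.045, -0.065, -0.18, -0.04, 0, 0, -0.0509, 0.045, -0.08, -0.225, -0.05, 0, 0, -0.0637, 0.045, -0.096, -0.27, -0.05, 0, 0, -0.0764, 0.045, -0.096, -0.27, -0.05, 0, 0, -0.0891, 0.045, -0.096, -0.27, -0.05, 0, 0, -0.1006, 0.045]'

```text
t: 8.75
tcp_pos: [0.5185, -0.0092, 0.2213]
tool_rot: [-3.141, -0.0, -2.928]
wrist_force: [-0.1, 1.1, -0.3]
width: 0.0452
gripper_force: 0.0
```

```bash
python3 -c "
from h import *
f=grab('scene','s4');g=grab('top','t4')
print(manip.read_state()['joints'])
go([.578,-.184,.2],3.358)
cv2.imwrite('pics/p4.png',np.vstack([np.hstack([cv2.resize(f['color'][130:205,260:360],(400,300)),cv2.resize(g['color'][200:275,140:240],(400,300))]),np.hstack([cv2.resize(f['color'][160:220,110:190],(400,300),interpolation=2),cv2.resize(g['color'][145:205,300:380],(400,300),interpolation=2)])]))"
```

```text
[-0.3993  0.1768  0.4004  1.7301 -0.0723  1.2497  1.8051]
t 8.85 tcp [ 0.5183 -0.0073  0.2211] [ 3.1415 -0.0004 -2.9257] w 0.04496679997497223 d [-0.0205 -0.1854  0.0211] 0.18769789651078203 rv [ 0.0001 -0.0004 -0.0005]
```

View pics/p4.png

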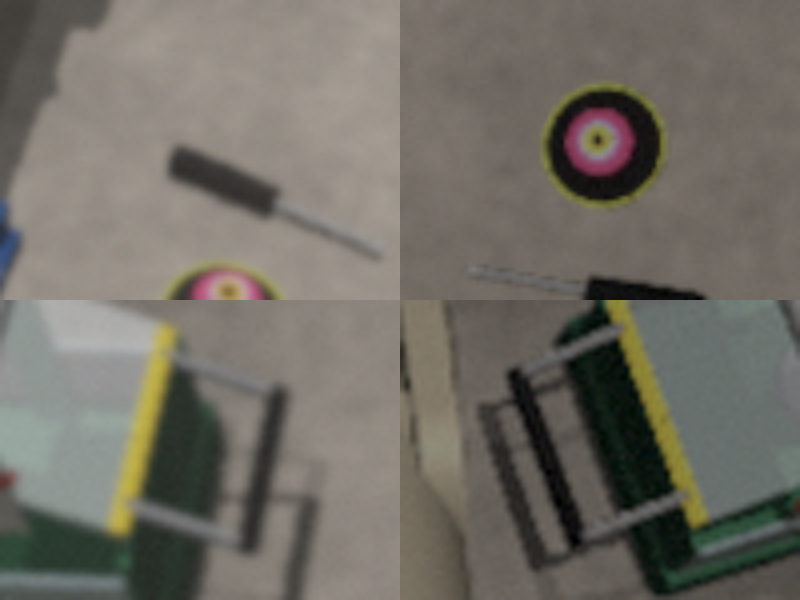

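The wheel sits centred on the pad (599,143 in the top crop). The bar's ends are at (277,392)/(250,546) in the scene crop and (574,543)/(515,375) in the top crop.

```bash
python3 - <<'E'
from h import *
a=pickle.load(open('s4.pkl','rb'));b=pickle.load(open('t4.pkl','rb'))
S=lambda x,y:(110+x/5-.4,160+(y-300)/5-.4);T=lambda x,y:(300+(x-400)/5-.4,145+(y-300)/5-.4)
A,ra=tri(b,T(515,375),a,S(250,544));B,rb=tri(b,T(574,541),a,S(277,392))
print(A,ra,B,rb,(A+B)/2,A-B,np.degrees(np.arctan2(*(A-B)[1::-1])))
for p,q in(((515,375),(574,541)),):
  print([ray(b,*T(*p),.105),ray(b,*T(*q),.105)])
print([ray(a,*S(*p),.105) for p in((250,544),(277,392))])
# yellow edge ends
y1=tri(b,T(615,310),a,S(120,530));y2=tri(b,T(697,522),a,S(168,330));print(y1,y2)
E
```

```text
[ 0.6306 -0.1684  0.1006] [0.0018] [ 0.5223 -0.1916  0.1015] [0.0008] [ 0.5764 -0.18    0.1011] [ 0.1083  0.0232 -0.001 ] 12.076413776095942
[array([ 0.6298, -0.1689,  0.105 ]), array([ 0.5215, -0.1903,  0.105 ])]
[array([ 0.6329, -0.1653,  0.105 ]), array([ 0.5247, -0.1907,  0.105 ])]
(array([ 0.6574, -0.2308,  0.1308]), array([0.0004])) (array([ 0.5188, -0.2585,  0.1377]), array([0.0007]))
```

>>> jog_arm --moves '[-0.005, -0.045, 0.01, 0, 0, 0, 0.042, -0.01, -0.09, 0.02, 0, 0, 0, 0.042, -0.015, -0.135, 0.02, 0, 0, 0, 0.042, -0.02, -0.181, 0.02, 0, 0, 0, 0.042, -0.02, -0.181, 0.02, 0, 0, 0, 0.042, -0.02, -0.181, 0.02, 0, 0, 0, 0.042, -0.02, -0.181, 0.02, 0, 0, 0, 0.042]' --grip_n 30

```text
t: 9.55
tcp_pos: [0.5769, -0.1777, 0.2009]
tool_rot: [3.141, -0.0, -2.924]
wrist_force: [-0.4, 0.9, -0.2]
width: 0.0423
gripper_force: 0.0
```

```bash
python3 -c "
from h import *
go([.5764,-.18,.108],3.352)"
```

```text
t 9.55 tcp [ 0.5769 -0.1777  0.2009] [ 3.1405 -0.0004 -2.924 ] w 0.04228696046029257 d [ 0.0009 -0.0022  0.0929] 0.09296971684451148 rv [ 0.0011 -0.0004  0.0072]
```

>>> jog_arm --moves '[0, -0.002, 0.03, 0, 0, 0, 0.042, 0, -0.002, 0.06, 0, 0, 0, 0.042, 0, -0.002, 0.08, 0, 0, 0, 0.042, 0, -0.002, 0.094, 0, 0, 0, 0.042, 0, -0.002, 0.094, 0, 0, 0, 0.042]' --grip_n 30

```text
t: 10.05
tcp_pos: [0.5763, -0.1794, 0.1055]
tool_rot: [3.14, -0.003, -2.923]
wrist_force: [0.4, 0.0, 1.0]
width: 0.042
gripper_force: 0.0
```

>>> jog_arm --moves '[0, 0, 0, 0, 0, 0, 0.025, 0, 0, 0, 0, 0, 0, 0.015, 0, 0, 0, 0, 0, 0, 0.005, 0, 0, 0, 0, 0, 0, 0.005, 0, 0, 0, 0, 0, 0, 0.005, 0, 0, 0, 0, 0, 0, 0.005]' --grip_n 30

```text
t: 10.65
tcp_pos: [0.5779, -0.1805, 0.1088]
tool_rot: [3.141, 0.002, -2.925]
wrist_force: [-2.6, 5.2, 6.5]
width: 0.0129
gripper_force: 29.6
```

```bash
python3 -c "
from h import *
go([.5764,-.18,.108],3.352)"
```

```text
t 10.65 tcp [ 0.5779 -0.1805  0.1088] [ 3.141   0.0021 -2.9246] w 0.012896977399401861 d [0.0014 0.0009 0.0008] 0.0018022105992214757 rv [0.0006 0.0021 0.0066]
```

>>> jog_arm --moves '[0, 0.0054, -0.01, 0, 0, 0, 0.005, 0, 0.01, -0.0205, 0, 0, 0, 0.005, 0, 0.014, -0.031, 0, 0, 0, 0.005, 0, 0.0175, -0.042, 0, 0, 0, 0.005, 0, 0.02, -0.0535, 0, 0, 0, 0.005, 0, 0.022, -0.065, 0, 0, 0, 0.005, 0, 0.023, -0.076, 0, 0, 0, 0.005, 0, 0.0234, -0.0875, 0, 0, 0, 0.005]' --grip_n 30

```text
t: 11.45
tcp_pos: [0.5729, -0.1575, 0.1961]
tool_rot: [3.142, 0.002, -2.924]
wrist_force: [6.2, 2.1, -2.8]
width: 0.0125
gripper_force: 29.4
```

```bash
python3 -c "
from h import *
go([.5764-.0234*.21,-.18+.0234*.978,.1955],3.352);print(manip.read_state()['ft_torque'])"
```

```text
t 11.45 tcp [ 0.5729 -0.1575  0.1961] [ 3.1415  0.002  -2.9244] w 0.01248398943670334 d [0.0013 0.0007 0.0006] 0.0015881719168610695 rv [0.0001 0.002  0.0068]
[ 0.3815 -1.1822 -0.1733]
```

>>> jog_arm --moves '[0, -0.0004, -0.0115, 0, 0, 0, 0.005, 0, -0.0015, -0.023, 0, 0, 0, 0.005, 0, -0.0035, -0.034, 0, 0, 0, 0.005, 0, -0.006, -0.0455, 0, 0, 0, 0.005, 0, -0.009, -0.0565, 0, 0, 0, 0.005, 0, -0.013, -0.067, 0, 0, 0, 0.005, 0, -0.018, -0.0775, 0, 0, 0, 0.005, 0, -0.0234, -0.0875, 0, 0, 0, 0.005]' --grip_n 30

```text
t: 12.25
tcp_pos: [0.5771, -0.1769, 0.2835]
tool_rot: [3.136, 0.0, -2.921]
wrist_force: [-3.7, 12.3, 2.9]
width: 0.0132
gripper_force: 29.4
```

>>> jog_arm --moves '[0, 0, 0, 0, 0, 0, 0.005, 0, 0, 0, 0, 0, 0, 0.005, 0, 0, 0, 0, 0, 0, 0.005]'

```text
t: 12.55
tcp_pos: [0.5771, -0.1768, 0.2834]
tool_rot: [3.136, 0.001, -2.921]
wrist_force: [-4.1, 13.7, 4.5]
width: 0.0126
gripper_force: 29.6
```

```bash
python3 - <<'E'
from h import *
f=grab('scene','s5');g=grab('top','t5')
go([.5764,-.18,.284],3.352);print(manip.read_state()['ft_torque'])
cv2.imwrite('pics/p5.png',np.hstack([cv2.resize(f['color'][100:250,70:170],(400,600),interpolation=2),cv2.resize(g['color'][90:240,300:400],(400,600),interpolation=2)]))
E
```

```text
t 12.65 tcp [ 0.5771 -0.1768  0.2833] [ 3.1358  0.0004 -2.9208] w 0.012454434303786387 d [ 0.0014 -0.003  -0.0007] 0.003341489152196194 rv [0.0058 0.0004 0.0104]
[ 2.9508  0.6969 -0.1078]
```

View pics/p5.png

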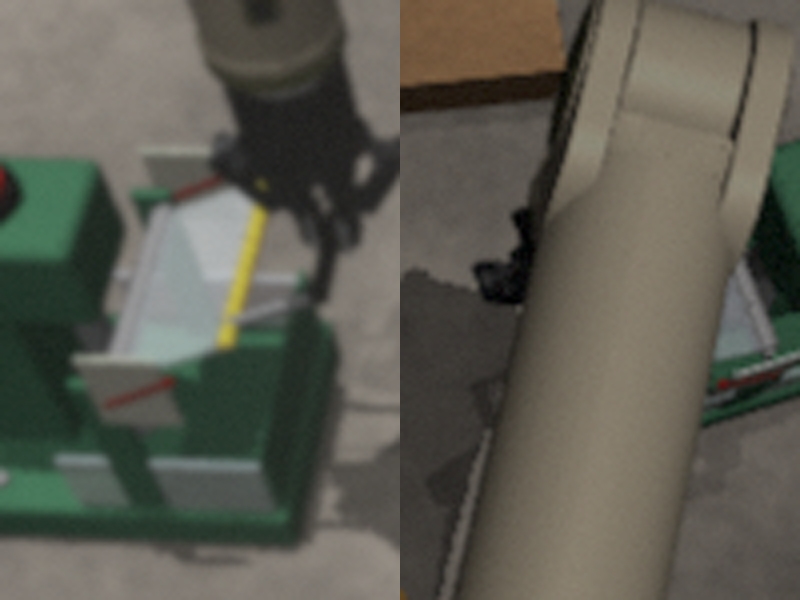

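The scene view shows the bar held and the guard raised, with the red stripe at (105,408)-(172,381). I want the actual angle, since the bar may have rolled in the pads. I'll take it from the yellow edge's lower end, using its known lateral plane.

```bash
cat > ang.py <<'E'
from h import *
import sys
lat=np.array([.978,.209,0]);out=np.array([-.209,.978,0]);bar=np.array([.5764,-.18,.102]);hinge=bar-out*.1516;hinge[2]=.19
def yel(f):
    m=cv2.inRange(cv2.cvtColor(f['color'],cv2.COLOR_BGR2HSV),(20,90,50),(40,255,255));m[:100]=0;m[:,:100]=0;m[:,160:]=0;m[225:]=0
    k,l,st,c=cv2.connectedComponentsWithStats(m);i=1+st[1:,4].argmax();v,u=np.where(l==i)
    q=np.c_[u,v].astype(float);c=q.mean(0);w=np.linalg.svd(q-c)[2][0];w*=np.sign(w[1]);s=(q-c)@w
    P=np.array([world(f,*x) for x in q]);P=P[(abs(P[:,0]-.6)<.1)];r=P-hinge
    dep=np.degrees(np.arctan2(r[:,2],r@out))
    return c+w*s.max(),np.median(dep),np.hypot(r[:,2],r@out).mean()
def planehit(f,p,L):
    o=-f['R'].T@f['t'];r=f['R'].T@np.linalg.inv(f['camera_matrix'])@[*p,1]
    return o+r*((L-o@lat)/(r@lat))
def rep(n):
    f=pickle.load(open(n,'rb'));p,dep,rad=yel(f)
    for L in(.592,.597,.602):
        r=planehit(f,p,L)-hinge;print(n,p,'L',L,'ang',np.degrees(np.arctan2(r[2],r@out)),'rad',np.hypot(r[2],r@out),'depth ang',dep,rad)
for n in sys.argv[1:]:rep(n)
E
python3 ang.py s0.pkl s4.pkl s5.pkl
python3 - <<'E'
from h import *
f=pickle.load(open('s5.pkl','rb'))
cv2.imwrite('pics/p6.png',cv2.resize(f['color'][135:210,85:160],(600,600),interpolation=cv2.INTER_CUBIC))
E
```

```text
s0.pkl [133.4175 207.1011] L 0.592 ang -41.20297292750176 rad 0.10832981329725597 depth ang -28.974121208965148 0.10351665337925504
s0.pkl [133.4175 207.1011] L 0.597 ang -37.04923876267874 rad 0.10559375262980793 depth ang -28.974121208965148 0.10351665337925504
s0.pkl [133.4175 207.1011] L 0.602 ang -32.69879162733756 rad 0.10344028214878172 depth ang -28.974121208965148 0.10351665337925504
s4.pkl [133.4126 207.1001] L 0.592 ang -41.205756209487724 rad 0.10831644837757444 depth ang -28.89767386377373 0.10349777312864117
s4.pkl [133.4126 207.1001] L 0.597 ang -37.051544828508476 rad 0.10558013907273722 depth ang -28.89767386377373 0.10349777312864117
s4.pkl [133.4126 207.1001] L 0.602 ang -32.70055414292388 rad 0.10342648487892037 depth ang -28.89767386377373 0.10349777312864117
s5.pkl [127.9329 178.2498] L 0.592 ang 34.59872814307497 rad 0.11929867233876328 depth ang 28.123426383055968 0.10361227766745541
s5.pkl [127.9329 178.2498] L 0.597 ang 36.45032853457824 rad 0.125380967157126 depth ang 28.123426383055968 0.10361227766745541
s5.pkl [127.9329 178.2498] L 0.602 ang 38.129027613253584 rad 0.13158202415643722 depth ang 28.123426383055968 0.10361227766745541
```

View pics/p6.png

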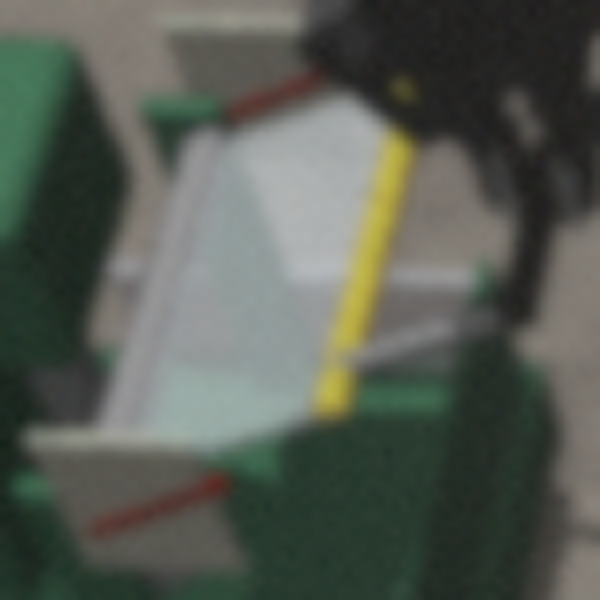

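The picture shows the guard's arm at (345,360)-(495,320), slightly flatter than the red stripe at (90,530)-(230,480), so it looks a few degrees short. I'll put a number on it by projecting a model.

```bash
cat > fit.py <<'E'
from ang import *
def proj(f,X):
    c=f['camera_matrix']@(f['R']@X+f['t']);return c[:2]/c[2]
def pt(a,r,l): # phi deg, radius, lateral offset
    a=np.radians(a);return hinge+out*r*np.cos(a)+np.array([0,0,r*np.sin(a)])+lat*l
def mask(f):
    m=cv2.inRange(cv2.cvtColor(f['color'],cv2.COLOR_BGR2HSV),(20,90,50),(40,255,255));m[:100]=0;m[:,:100]=0;m[:,160:]=0;m[225:]=0
    k,l,st,c=cv2.connectedComponentsWithStats(m);i=1+st[1:,4].argmax();v,u=np.where(l==i);return np.c_[u,v].astype(float)
def off(f,a,r):  # mean distance of yellow pixels from predicted edge line, px
    p,q=proj(f,pt(a,r,-.07)),proj(f,pt(a,r,.07));w=(q-p)/np.linalg.norm(q-p);n=np.array([-w[1],w[0]])
    return ((mask(f)-p)@n).mean()
def arm(f,a):
    d=proj(f,pt(a,.165,.055))-proj(f,pt(a,.12,.055));return d[1]/d[0]
if __name__=='__main__':
    import sys
    f=pickle.load(open('s4.pkl','rb'))
    print('closed',[(r,off(f,-30,r)) for r in(.1,.1035,.107)],arm(f,-30))
    g=pickle.load(open(sys.argv[1],'rb'))
    for a in(22,24,26,28,30,32):print(a,[round(off(g,a,r),2) for r in(.1,.1035,.107)],'arm slope',arm(g,a))
    # yellow & stripe heights by depth
    for F in(f,g):
        P=np.array([world(F,*x) for x in mask(F)]);r=P-hinge;s=r@lat;k=abs(s)<.1;print(k.sum(),np.median(r[k],0),np.median(r[k]@out),[np.median(s[k])])
E
python3 fit.py s5.pkl
```

```text
s5.pkl [127.9329 178.2498] L 0.592 ang 34.59872814307497 rad 0.11929867233876328 depth ang 28.123426383055968 0.10361227766745541
s5.pkl [127.9329 178.2498] L 0.597 ang 36.45032853457824 rad 0.125380967157126 depth ang 28.123426383055968 0.10361227766745541
s5.pkl [127.9329 178.2498] L 0.602 ang 38.129027613253584 rad 0.13158202415643722 depth ang 28.123426383055968 0.10361227766745541
closed [(0.1, np.float64(-0.8284231997067063)), (0.1035, np.float64(0.3801947716723818)), (0.107, np.float64(1.586092332422603))] 0.32341772579027245
22 [np.float64(2.16), np.float64(3.11), np.float64(4.07)] arm slope -0.23302629529913824
24 [np.float64(1.26), np.float64(2.18), np.float64(3.1)] arm slope -0.2642624716737335
26 [np.float64(0.31), np.float64(1.2), np.float64(2.09)] arm slope -0.2973869700319128
28 [np.float64(-0.66), np.float64(0.19), np.float64(1.05)] arm slope -0.33266497360574127
30 [np.float64(-1.68), np.float64(-0.86), np.float64(-0.04)] arm slope -0.37040857591401083
32 [np.float64(-2.72), np.float64(-1.94), np.float64(-1.16)] arm slope -0.41098804880492856
200 [-0.0134  0.0875 -0.0484] 0.08862197333979516 [np.float64(0.005374264598792514)]
112 [-0.0127  0.0896  0.0478] 0.09141642198330066 [np.float64(0.006401379789909475)]
```

Best estimate is about 57.7° open (line fit and depth agree). Raising the bar another 6 mm or so.

>>> jog_arm --moves '[0, 0, -0.003, 0, 0, 0, 0.005, 0, 0, -0.006, 0, 0, 0, 0.005, 0, 0, -0.006, 0, 0, 0, 0.005, 0, 0, -0.006, 0, 0, 0, 0.005]' --grip_n 40

```text
t: 13.05
tcp_pos: [0.5776, -0.1797, 0.2893]
tool_rot: [3.14, 0.002, -2.924]
wrist_force: [3.3, 4.9, 0.1]
width: 0.0126
gripper_force: 39.8
```

```bash
python3 -c "
from h import *
grab('scene','s6');go([.5764,-.18,.284],3.352)"
python3 fit.py s6.pkl | grep -v '^s\|closed'; python3 ang.py s6.pkl|head -1
```

```text
t 13.1 tcp [ 0.5776 -0.1797  0.2893] [ 3.1402  0.0015 -2.9237] w 0.012285715232539294 d [ 0.0012 -0.0001  0.0053] 0.005401987513482961 rv [0.0014 0.0015 0.0075]
22 [np.float64(3.2), np.float64(4.15), np.float64(5.1)] arm slope -0.23302629529913824
24 [np.float64(2.29), np.float64(3.21), np.float64(4.13)] arm slope -0.2642624716737335
26 [np.float64(1.35), np.float64(2.24), np.float64(3.13)] arm slope -0.2973869700319128
28 [np.float64(0.37), np.float64(1.23), np.float64(2.08)] arm slope -0.33266497360574127
30 [np.float64(-0.64), np.float64(0.18), np.float64(1.0)] arm slope -0.37040857591401083
32 [np.float64(-1.68), np.float64(-0.9), np.float64(-0.12)] arm slope -0.41098804880492856
200 [-0.0134  0.0875 -0.0484] 0.08862197333979516 [np.float64(0.005374264598792514)]
114 [-0.0141  0.0878  0.0508] 0.0895022457914908 [np.float64(0.004424519298342356)]
s6.pkl [126.7838 178.2143] L 0.592 ang 35.451821740756166 rad 0.11677243501427223 depth ang 30.016833557187816 0.1033351709812774
```

```bash
python3 -c "
from rig import manip
print(manip.sign_off())"
```

```text
the job is handed in; nothing more can be done
None
```

The job is handed in: the jaw is open about 46 mm, the pink wheel sits centred on the pad, and the gripper is holding the press guard at about 60° open (59–60° measured from the images), with the button untouched.

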